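# Complete the crystal model kit, skipping duplicates

## Robot

A 6-joint arm with a two-finger parallel gripper is mounted at the origin on the work surface. World frame = base frame: x ahead of the robot, y to its left, z up, the work surface at z = 0. Lengths are in m, angles in rad, forces in N, time in s.
With the tool pointing down it reaches from about 0.325 to 0.9 m from the base axis. Payload 6.1 kg.
Tool frame: the origin (TCP) lies between the finger pads; the fingertips stand 19 mm ahead of it and the grasp point (between the pads) is the TCP (nose_length is the distance from the TCP to the fingertips, in m); z points along the fingers, y is the line along which they close (so a half turn about z gives the same grasp; the last joint's range is limited). The gripper opens to 85 mm and grips with 20 to 120 N. Pads are 22 mm wide; open, the fingers measure 114 mm over their backs; the gripper's body (76 mm by 85 mm) begins 54 mm behind the grasp point. The pads swing forward as they close: fully open they stand 13 mm farther back than shut.
Start: joints at [1.144, 0.22, 1.526, -0, 1.395, -0.126], TCP at [0.185, 0.597, 0.25] pointing down, gripper open.
Joint ranges: [-2.98, 2.98], [-0.91, 2.08], [0.09, 2.57], [-1.24, 4.39], [0.2, 2.65], [-2.68, 2.68]. Speed limits (rad/s): [2.57, 2.57, 3.01, 3.14, 3.14, 3.14].

## Interface

Orientations are given as [roll, pitch, yaw] about the fixed x, y, z axes, in that order (R = Rz(yaw) Ry(pitch) Rx(roll)).
In Python, from rig import read_state, grab_frame, camera_info, sign_off, nose_length gives the robot as it stands. The module is installed in compiled form; this text tells all that it offers.
- The arm moves only by the shell command python3 -m inch 'ROWS' [FORCE]. ROWS is JSON, one flat list of numbers, 7 for each row, row after row: the shift along the tool's x, y, z in m, then the turn, a rotation vector about the tool's x, y, z in degrees, then the closure, from 0 (fully open) to 1 (shut). A call has 1 to 12 rows; each row shifts and turns the commanded pose from where the row before left it, along the tool's axes as they then stand; what a row does not reach is not made up. A row lasts 1/8 s, in which the tool goes at most 62.5 mm and 10.7 degrees, less where a joint would pass 70% of its speed; a pose out of reach is approached as far as the arm can. A call with a gripper value outside its range is refused whole. The fingers move at their own pace and stop on an object; FORCE is the grip in N (left out, the last holds). Time passes only in rows, so rows that do not move let the fingers close. It gives the time, the measured TCP pose, the force, the opening and the grip force at its end, in the units of the state.
- read_state(): the state, without advancing time (a new reading comes with each control period).
- grab_frame(name): name is "scene" or "top"; returns the picture (480x640x3 uint8, red, green, blue); there is no depth.
- camera_info(name): a dict with "K" (3x3 intrinsics, pixels), "R" (3x3) and "t" (3): a world point X has camera coordinates R X + t. Camera axes: x right, y down, z forward; pixel columns grow to the right and rows downward; lengths in m; the calibration is good to about 2 mm. A picture is of the moment at which its call begins. camera_info takes no time and is no camera call.
- sign_off(): hands the job in; it is judged then, once.
The state is a dict: "time_s": time; "joint_pos": joint angles; "joint_velocities": joint speeds; "tau": joint torques, N m; "tcp_pos": TCP position; "ee_rot": TCP orientation; "ft_force": force on the tool from outside, world axes, zero at the start; "wrist_torque": the same for the moment, N m; "opening": opening from 0.0 (shut) to 1.0 (fully open); "finger_force": force on a finger pad.
Only numpy, scipy, OpenCV 4.12 (cv2) and the standard library are available. Lean on these libraries where they do the work, as an engineer would, in place of code of your own. Each camera call takes 0.05 s, during which the arm holds its last target. There are 200 camera calls.

## Task

Complete the crystal-model kit: the tray already holds one piece, so add only the kinds it lacks until it holds exactly one ball, one octahedron block and one spacer sleeve, each in a compartment of its own, and leave the spare pieces and everything else where they are. The ball and the block go in on their flat feet and the sleeve standing on end: it is lying down, so first stand it up on the bare bench and let go of it, then take it again and set it in its compartment. Set the pieces down rather than dropping them.

Things in the scene. Friction and masses are not known exactly. Their poses are not given: they have to be found in the camera images.
- tray: plywood kit tray, fixed: 120 mm (x) by 294 mm (y), floor 8 mm thick, rim and partitions 3.6 to 4 mm thick with tops 22 mm above the bench; three compartments in a row along its y axis, each 112 mm (x) by 93 mm (y) inside. One of them (any) already holds a ball or an octahedron block at the start; the empty two have a flush cork disc on the floor. Origin: centre of its underside
- cell0 (a point): centre of the floor (8 mm above the bench) of the tray's -y end compartment; same axes as the tray
- cell1 (a point): centre of the floor (8 mm above the bench) of the tray's middle compartment; same axes as the tray
- cell2 (a point): centre of the floor (8 mm above the bench) of the tray's +y end compartment; same axes as the tray
- bin: galvanized catch bin, fixed, with a chute coming down into it over its -y edge from a hopper 0.45 m away: bin 180 mm (x) by 220 mm (y), floor 8 mm thick, rim 3 mm thick, 22 mm high. Holds one spare ball or block, near its middle or its +y side. Origin: centre of its underside
- ball1_center (a point): beech atom ball, 60 mm diameter with a 26 mm flat foot below, 57 mm high; the two balls are alike. Starts on the bench. Point: the centre of the sphere, 27 mm above its foot
- ball2_center (a point): beech atom ball, 60 mm diameter with a 26 mm flat foot below, 57 mm high; the two balls are alike. Starts in a tray compartment or in the catch bin. Point: the centre of the sphere, 27 mm above its foot
- octa1: walnut octahedron block: square waist 60 x 60 mm with upright sides from 25.5 to 41.5 mm above its foot, tapering above and below to 24 mm square flats, 67 mm high; the two blocks are alike. Origin: centre of its underside, z up; the waist's upright sides face along its own x and y. Starts on the bench
- octa2: walnut octahedron block: square waist 60 x 60 mm with upright sides from 25.5 to 41.5 mm above its foot, tapering above and below to 24 mm square flats, 67 mm high; the two blocks are alike. Origin: centre of its underside, z up; the waist's upright sides face along its own x and y. Starts in the catch bin or in a tray compartment
- sleeve: chromed octagonal spacer sleeve (tube), 110 mm long, 46 mm across flats (each flat 19 mm wide), wall 5 mm, open at both ends. It starts lying on the bench on one flat, so that two flats are upright. Origin: its very centre, 23 mm above the bench when lying and 55 mm when standing on end; its x axis runs along its length (either end may go up)
- driver: screwdriver lying flat, about 200 mm (bystander, loose: leave it where it is). Origin: under its middle
- spanner: steel spanner lying flat, about 180 mm (bystander, loose: leave it where it is). Origin: under its middle
- jar: glass jar, 66 mm diameter, 100 mm high (bystander, loose: leave it where it is). Origin: centre of its underside
- mug: white mug, 80 mm diameter, 90 mm high (bystander, loose: leave it where it is). Origin: centre of its underside
- plinth: wooden slab 80 x 90 x 25 mm (bystander, loose: leave it where it is). Origin: centre of its underside
There are look-alikes about, which are no part of the job. Leave any purple look-alike of the octa1 alone. What is shaped like the part that bears ball1_center but red is not meant.

How it is judged:
By the outcome, as a careful person would: the job done as asked, in the order asked, and still so for the second after the job is handed in, with the robot touching nothing.
It also fails if it takes over 72 s, if anything falls off the work surface, if the arm or the gripper's body presses on something with over 40 N, if the wrist force passes 120 N, or if a joint passes its speed limit or range.

## Working session

There is one attempt and no reset: what is moved stays moved. The work goes in short steps, Python scripts to look and compute and a shell command to move; the robot and the scene stay as the last step left them, time stands still between calls to the robot, and variables do not carry over. Pictures are saved under pics/ and viewed, at most 11 in all, crops included, and the job is handed in when it is done.

```bash
mkdir -p pics; python3 - <<'E'
from rig import *
import cv2
for n in("scene","top"):
    f=grab_frame(n); cv2.imwrite(f"pics/{n}0.png",f[:,:,::-1]); c=camera_info(n)
    print(n,c["K"],c["R"],c["t"])
s=read_state(); print(s, nose_length)
E
```

```text
scene [[569.88356941   0.         327.87836509]
 [  0.         569.88356941 252.06661166]
 [  0.           0.           1.        ]] [[-0.26561298  0.96383219  0.02184601]
 [ 0.53579525  0.16641692 -0.82778552]
 [-0.80148188 -0.2081656  -0.5606192 ]] [ 0.16285573 -0.2577512   1.61622106]
top [[586.92079647   0.         324.03730612]
 [  0.         586.92079647 249.10106259]
 [  0.           0.           1.        ]] [[ 0.0111718  -0.99962268 -0.02509373]
 [-0.98593489 -0.00682683 -0.16699037]
 [ 0.16675605  0.02660636 -0.98563914]] [0.00384487 0.58183253 1.20746843]
{'time_s': 0.1, 'joint_pos': array([ 1.14386017e+00,  2.21168421e-01,  1.52752456e+00,  5.65959008e-06,
        1.39472530e+00, -1.26112593e-01]), 'joint_velocities': array([-0.00021303, -0.00169038, -0.00177195, -0.00161387,  0.0010684 ,
        0.00047834]), 'tau': array([ 9.10697709e-04, -4.98246968e+01, -3.90547371e+01, -2.40982718e-05,
        5.63997222e-03, -2.56009417e-05]), 'tcp_pos': array([0.18497914, 0.59644173, 0.24928077]), 'ee_rot': array([-3.13978223e+00, -2.35150051e-04,  2.84076789e+00]), 'ft_force': array([ 0.81840828, -0.52691074,  0.19734341]), 'wrist_torque': array([-0.01697068,  0.01211592,  0.01640831]), 'finger_force': 0.0, 'opening': 0.9986113909270116} 0.019
```

View pics/scene0.png

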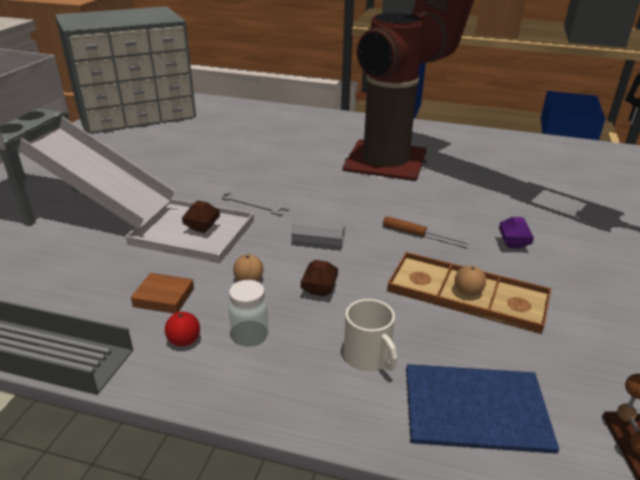

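View pics/top0.png

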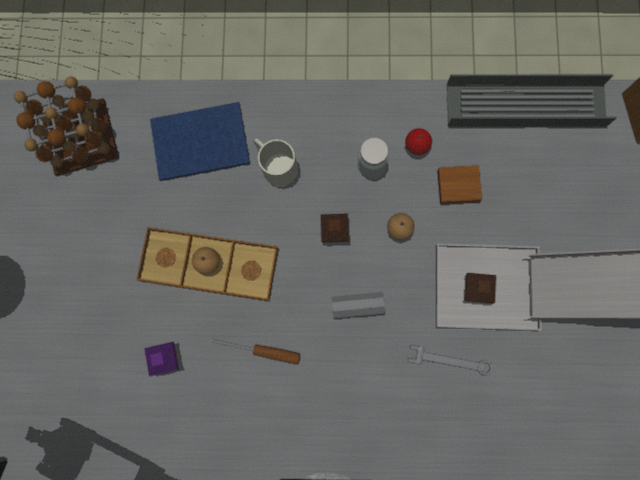

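The tray's middle compartment (206,261 in the top view) already holds a ball, so octa1 (335,228) and the sleeve (358,305) are missing. The empty cells have their cork discs at (166,258) and (251,271). The bin holds the spare block (480,288), and ball1 stays at (401,227). Next I measure these.

```bash
cat > h.py <<'E'
from rig import *
import cv2, numpy as np
def ray(n,px,z):
    c=camera_info(n); K,R,t=map(np.array,(c["K"],c["R"],c["t"]))
    C=-R.T@t; d=R.T@np.linalg.inv(K)@np.array([px[0],px[1],1.]); return C+d*(z-C[2])/d[2]
def proj(n,X):
    c=camera_info(n); p=c["K"]@(c["R"]@np.array(X)+c["t"]); return p[:2]/p[2]
def big(mask,box):
    m=np.zeros_like(mask); x0,y0,x1,y1=box; m[y0:y1,x0:x1]=mask[y0:y1,x0:x1]
    cs,_=cv2.findContours(m,cv2.RETR_EXTERNAL,cv2.CHAIN_APPROX_NONE); return max(cs,key=cv2.contourArea)
def rectw(n,c,z):
    "min-area rectangle of contour cast on plane z, world: centre, sizes, angle(deg) of long side"
    P=np.array([ray(n,p[0],z)[:2] for p in c],np.float32); (cx,cy),(w,h),a=cv2.minAreaRect(P)
    if w<h: w,h,a=h,w,a+90
    return [round(float(v),4) for v in(cx,cy,w,h)]+[round((a+90)%180-90,1)]
E
python3 - <<'E'
from h import *
f=cv2.imread("pics/top0.png"); hsv=cv2.cvtColor(f,cv2.COLOR_BGR2HSV); H,S,V=cv2.split(hsv)
o=f.copy()
def show(name,mask,box,z):
    c=big(mask.astype(np.uint8)*255,box); cv2.drawContours(o,[c],-1,(0,255,0),1)
    print(name,cv2.contourArea(c),cv2.boundingRect(c),rectw("top",c,z))
show("tray",S>70,(125,215,295,310),.022)
show("octa",(S>70)&(V<110),(310,205,362,255),.035)
print("sleeve px",hsv[305,340:390:8].tolist(),"bench",hsv[330,358].tolist(), hsv[285:325:3,358].tolist())
show("sleevetop",(V>V[330,358]+12),(322,280,395,325),.046)
for n,b in(("cork2",(150,245,182,272)),("cork0",(236,258,268,284))):
    show(n,(S>70)&(V<np.median(V[b[1]:b[3],b[0]:b[2]])-12),b,.008)
a=cv2.resize(f[205:325,315:400],None,fx=4,fy=4,interpolation=cv2.INTER_CUBIC)
b=cv2.resize(o[205:325,315:400],None,fx=4,fy=4,interpolation=cv2.INTER_CUBIC)
cv2.imwrite("pics/z1.png",np.hstack([a,b]))
E
```

```text
tray 7101.5 (137, 227, 141, 74) [0.5538, 0.2658, 0.2952, 0.1207, 81.7]
octa 666.0 (321, 214, 28, 28) [0.6321, -0.0127, 0.0601, 0.0587, 0.7]
sleeve px [[105, 4, 121], [113, 8, 122], [100, 6, 122], [105, 9, 118], [90, 6, 119], [90, 2, 113], [110, 7, 113]] bench [60, 5, 102] [[60, 2, 104], [90, 2, 110], [75, 5, 107], [90, 11, 97], [90, 14, 92], [120, 7, 116], [105, 8, 123], [102, 11, 120], [110, 8, 99], [80, 8, 92], [75, 13, 79], [120, 2, 104], [135, 5, 105], [70, 7, 106]]
sleevetop 326.5 (332, 298, 53, 13) [0.4655, -0.0634, 0.1093, 0.0164, -84.3]
cork2 273.5 (155, 247, 21, 21) [0.5677, 0.3616, 0.0449, 0.0423, 67.6]
cork0 293.0 (241, 260, 21, 21) [0.5393, 0.1714, 0.0434, 0.0429, -44.1]
```

View pics/z1.png

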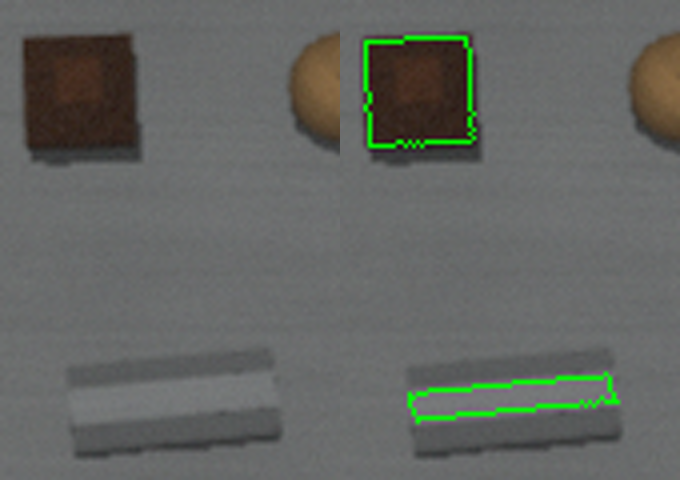

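The measured sizes match the given ones: tray 295x121, octa 60x59, and sleeve top flat 109 long. That gives the positions:

| Item | x (m) | y (m) | Angle |
|---|---|---|---|
| octa1 | 0.632 | -0.013 | about 0.7° |
| sleeve axis | 0.4655 | -0.063 | -84.3° |
| cell0 | 0.540 | 0.170 | tray yaw -8.3° |
| cell2 | 0.568 | 0.362 | tray yaw -8.3° |

I'll do the block first. Turning to yaw 90° makes tool x = world y, tool y = world x and tool z = down.

```bash
cat >> h.py <<'E'
from scipy.spatial.transform import Rotation as Ro
def st(target=None,yaw=None):
    s=read_state(); R=Ro.from_euler("xyz",s["ee_rot"])
    print("t",round(s["time_s"],2),"p",s["tcp_pos"].round(4),"rpy",np.degrees(s["ee_rot"]).round(1),"q",s["joint_pos"].round(2),"F",s["ft_force"].round(1),"op",round(s["opening"],3),"g",round(s["finger_force"],1))
    if target is not None: print("d_tool mm",(R.inv().apply(np.array(target)-s["tcp_pos"])*1000).round(1))
    if yaw is not None: print("turn",(R.inv()*Ro.from_euler("xyz",[180,0,yaw],degrees=True)).as_rotvec(degrees=True).round(1))
E
python3 -m inch '[0,0,0,0,0,10.4,0, 0,0,0,0,0,10.4,0, 0,0,0,0,0,10.4,0, 0,0,0,0,0,10.4,0, 0,0,0,0,0,10.4,0, 0,0,0,0,0,10.4,0, 0,0,0,0,0,10.4,0]' 40
python3 -c "from h import *; st([.632,-.013,.2],90)"
```

```text
time_s: 0.98
tcp_pos: [0.185, 0.5966, 0.2496]
ee_rot: [-3.141, 0.001, 1.564]
ft_force: [-0.5, 0.3, -0.2]
opening: 0.998
finger_force: 0.0
t 0.97 p [0.185  0.5966 0.2496] rpy [-1.80e+02  1.00e-01  8.96e+01] q [ 1.14  0.22  1.53 -0.    1.39  1.15] F [-0.5  0.3 -0.2] op 0.998 g 0.0
d_tool mm [-606.6  451.    50.1]
turn [-0.   0.1 -0.4]
```

```bash
python3 -m inch '[-0.049,0.037,0,0,0,0,0, -0.049,0.037,0,0,0,0,0, -0.049,0.037,0,0,0,0,0, -0.049,0.037,0,0,0,0,0, -0.049,0.037,0,0,0,0,0, -0.049,0.037,0,0,0,0,0, -0.049,0.037,0,0,0,0,0, -0.049,0.037,0,0,0,0,0, -0.049,0.037,0,0,0,0,0, -0.049,0.037,0,0,0,0,0, -0.049,0.037,0,0,0,0,0, -0.049,0.037,0,0,0,0,0]'
python3 -c "from h import *; st([.632,-.013,.12],90)"
```

```text
time_s: 2.48
tcp_pos: [0.6296, 0.0069, 0.2498]
ee_rot: [-3.141, -0.0, 1.57]
ft_force: [0.5, 0.5, 0.5]
opening: 1.001
finger_force: 0.0
t 2.48 p [0.6296 0.0069 0.2498] rpy [-180.   -0.   90.] q [-0.11  0.23  1.51  0.    1.4  -0.11] F [0.5 0.5 0.5] op 1.001 g 0.0
d_tool mm [-19.9   2.5 129.8]
turn [-0. -0. -0.]
```

```bash
python3 -m inch '[-0.010,0.0015,0.030,0,0,0,0, -0.0095,0.001,0.050,0,0,0,0, 0,0,0.040,0,0,0,0, 0,0,0.035,0,0,0,0, 0,0,0.030,0,0,0,0, 0,0,0.020,0,0,0,0, 0,0,0.014,0,0,0,0, 0,0,0,0,0,0,0, 0,0,0,0,0,0,0.6, 0,0,0,0,0,0,0.6, 0,0,0,0,0,0,0.6]' 40
python3 -c "
from h import *; cv2.imwrite('pics/g1.png',grab_frame('scene')[180:340,220:420,::-1].repeat(3,0).repeat(3,1)); st([.632,-.013,.03],90)"
```

```text
time_s: 3.85
tcp_pos: [0.6327, -0.011, 0.0331]
ee_rot: [3.139, 0.0, 1.57]
ft_force: [-0.0, 0.5, 5.3]
opening: 0.7
finger_force: 43.4
t 3.9 p [ 0.6327 -0.011   0.0331] rpy [179.8   0.   90. ] q [-0.14  0.47  1.65  0.    1.02 -0.14] F [-0.5  0.   6.4] op 0.698 g 43.5
d_tool mm [-2.  -0.7  3.1]
turn [ 0.2  0.  -0. ]
```

View pics/g1.png

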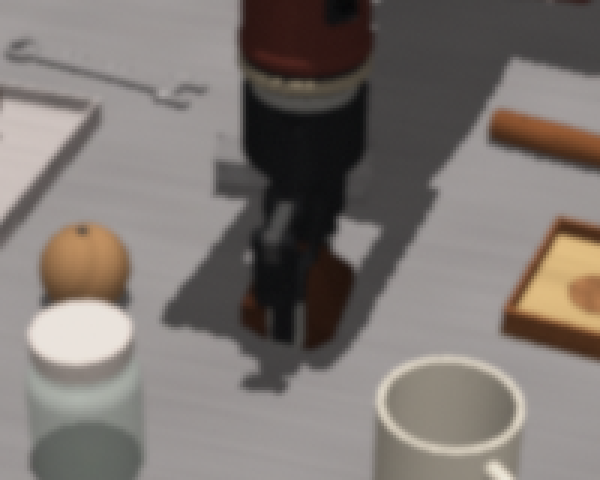

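The grip is good (opening 0.70, about 60 mm, 43 N): the picture shows the fingers on the block's waist near (290,290). I lift it and carry it to cell2.

```bash
python3 -m inch '[0,0,-0.015,0,0,0,0.6, 0,0,-0.04,0,0,0,0.6, 0,0,-0.05,0,0,0,0.6, 0.03,-0.005,0,0,0,0,0.6, 0.05,-0.01,0,0,0,0,0.6, 0.055,-0.01,0,0,0,0,0.6, 0.055,-0.01,0,0,0,0,0.6, 0.055,-0.01,0,0,0,0,0.6, 0.055,-0.01,0,0,0,0,0.6, 0.045,-0.01,0,0,0,0,0.6, 0.0275,0,0,0,0,4,0.6, 0,0,0,0,0,4.3,0.6]'
python3 -c "from h import *; st([.5678,.3616,.055],81.7)"
```

```text
time_s: 5.4
tcp_pos: [0.5656, 0.3642, 0.1368]
ee_rot: [-3.142, -0.001, 1.426]
ft_force: [-0.5, -0.6, -0.8]
opening: 0.695
finger_force: 43.3
t 5.4 p [0.5656 0.3642 0.1368] rpy [-180.    -0.    81.7] q [0.45 0.43 1.49 0.   1.23 0.6 ] F [-0.5 -0.6 -0.8] op 0.695 g 43.3
d_tool mm [-2.3  2.6 81.8]
turn [-0. -0.  0.]
```

```bash
python3 -m inch '[-0.002,0.0025,0.025,0,0,0,0.6, 0,0,0.030,0,0,0,0.6, 0,0,0.018,0,0,0,0.6, 0,0,0.010,0,0,0,0.6, 0,0,0.006,0,0,0,0.6, 0,0,0.004,0,0,0,0.6, 0,0,0,0,0,0,0.6]'
python3 -c "from h import *; st([.5678,.3616,.041],81.7)"
```

```text
time_s: 6.28
tcp_pos: [0.569, 0.3594, 0.0437]
ee_rot: [3.141, -0.0, 1.425]
ft_force: [-0.1, 0.4, -1.1]
opening: 0.694
finger_force: 43.3
t 6.28 p [0.569  0.3594 0.0437] rpy [180.   -0.   81.7] q [ 0.45  0.54  1.53 -0.    1.08  0.59] F [-0.1  0.4 -1.1] op 0.694 g 43.3
d_tool mm [ 2.  -1.5  2.7]
turn [ 0. -0. -0.]
```

```bash
python3 -m inch '[0,0,0.0015,0,0,0,0.6, 0,0,0.001,0,0,0,0.6, 0,0,0,0,0,0,0.6]'; python3 -c "from h import *; st()"
```

```text
time_s: 6.65
tcp_pos: [0.569, 0.3595, 0.0412]
ee_rot: [3.141, -0.0, 1.425]
ft_force: [0.0, -0.2, 0.2]
opening: 0.699
finger_force: 43.3
t 6.65 p [0.569  0.3595 0.0412] rpy [180.   -0.   81.7] q [0.45 0.54 1.53 0.   1.07 0.59] F [ 0.  -0.2  0.2] op 0.699 g 43.3
```

```bash
python3 -m inch '[0,0,0.001,0,0,0,0.6, 0,0,0,0,0,0,0.6, 0,0,0,0,0,0,0.27, 0,0,0,0,0,0,0.2, 0,0,0,0,0,0,0.16, 0,0,0,0,0,0,0.14, 0,0,-0.010,0,0,0,0.14, 0,0,-0.03,0,0,0,0.14, 0,0,-0.05,0,0,0,0.14, 0,0,-0.05,0,0,0,0, 0,0,0,0,0,8.3,0]'; python3 -c "from h import *; st([.4655,-.0634,.14],90+5.7)
cv2.imwrite('pics/p1.png',grab_frame('scene')[220:340,370:570,::-1].repeat(3,0).repeat(3,1))"
```

```text
time_s: 8.02
tcp_pos: [0.572, 0.361, 0.1876]
ee_rot: [3.133, -0.008, 1.277]
ft_force: [0.8, -0.7, -0.7]
opening: 1.001
finger_force: 0.0
t 8.03 p [0.572  0.361  0.1876] rpy [179.5  -0.5  73.2] q [ 0.45  0.38  1.45 -0.    1.3   0.74] F [ 0.8 -0.7 -0.7] op 1.001 g 0.0
d_tool mm [-437.4   20.4   44.4]
turn [  0.6  -0.3 -22.5]
```

View pics/p1.png

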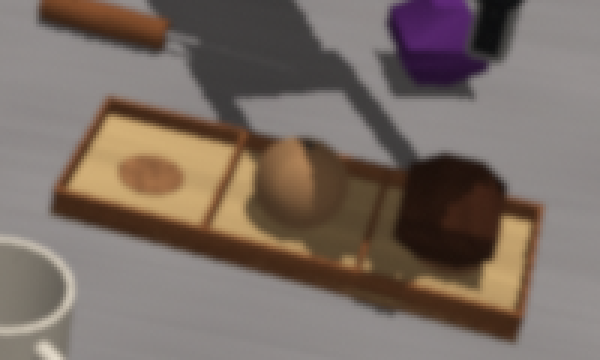

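The block stands on its foot in cell2 (450,210 in the crop) and the ball is undisturbed. Now I turn for the sleeve, with a small tilt test to see which way joint 4 rolls.

```bash
python3 -m inch '[0,0,0,0,0,-7.5,0, 0,0,0,0,0,-7.5,0, 0,0,0,0,0,-7.5,0, 0,0,0,0,8,0,0, 0,0,0,0,0,0,0]'; python3 -c "from h import *; st([.4655,-.0634,.14],90+5.7)"
```

```text
time_s: 8.7
tcp_pos: [0.5687, 0.3575, 0.1793]
ee_rot: [-3.14, -0.138, 1.672]
ft_force: [-0.2, -0.3, 0.1]
opening: 0.997
finger_force: 0.0
t 8.7 p [0.5687 0.3575 0.1793] rpy [-179.9   -7.9   95.8] q [0.38 0.35 1.52 0.14 1.25 0.24] F [-0.2 -0.3  0.1] op 0.997 g 0.0
d_tool mm [-409.9 -145.1  -17.3]
turn [-0.1 -7.9  0.1]
```

```bash
python3 -m inch '[0,0,0,0,-8,0,0, -0.03,-0.01,0,0,0,0,0, -0.05,-0.02,0.005,0,0,0,0, -0.055,-0.02,0.01,0,0,0,0, -0.055,-0.02,0.01,0,0,0,0, -0.055,-0.02,0.01,0,0,0,0, -0.055,-0.02,0.01,0,0,0,0, -0.05,-0.02,0.01,0,0,0,0, -0.03,-0.015,0.015,0,0,0,0, 0,0,0,0,0,0,0]'; python3 -c "
from h import *; st([.4627,-.0355,.024],95.7)"
```

```text
time_s: 9.95
tcp_pos: [0.4618, -0.035, 0.1089]
ee_rot: [-3.138, 0.001, 1.671]
ft_force: [0.4, 0.3, 0.4]
opening: 0.997
finger_force: 0.0
t 9.95 p [ 0.4618 -0.035   0.1089] rpy [-1.798e+02  1.000e-01  9.570e+01] q [-0.24 -0.01  2.06 -0.    1.1  -0.34] F [0.4 0.3 0.4] op 0.997 g 0.0
d_tool mm [-0.5  1.1 84.9]
turn [-0.2  0.1  0. ]
```

```bash
python3 -m inch '[0,0.001,0.03,0,0,0,0, 0,0,0.025,0,0,0,0, 0,0,0.017,0,0,0,0, 0,0,0.009,0,0,0,0, 0,0,0.004,0,0,0,0, 0,0,0,0,0,0,0, 0,0,0,0,0,0,0.75, 0,0,0,0,0,0,0.75, 0,0,0,0,0,0,0.75, 0,0,0,0,0,0,0.75]' 40; python3 -c "
from h import *; st([.4627,-.0355,.024],95.7)"
```

```text
time_s: 11.2
tcp_pos: [0.4647, -0.0335, 0.0255]
ee_rot: [3.141, 0.0, 1.673]
ft_force: [-1.1, -0.1, 6.2]
opening: 0.536
finger_force: 41.5
t 11.2 p [ 0.4647 -0.0335  0.0255] rpy [180.    0.   95.9] q [-0.24  0.14  2.09 -0.    0.91 -0.34] F [-1.1 -0.1  6.2] op 0.536 g 41.5
d_tool mm [-1.7 -2.2  1.5]
turn [0.  0.  0.2]
```

```bash
python3 -m inch '[0,0,-0.01,0,0,0,0.75, 0,0,-0.03,0,0,0,0.75, 0.02,0.01,-0.04,0,0,0,0.75, 0.04,0.025,-0.05,0,0,0,0.75, 0,0,0,0,10,0,0.75, 0,0,0,0,10,0,0.75, 0,0,0,0,10,0,0.75, 0,0,0,0,10,0,0.75, 0,0,0,0,10,0,0.75]' 60; python3 -c "
from h import *; st()"
```

```text
time_s: 12.32
tcp_pos: [0.4916, 0.0252, 0.151]
ee_rot: [3.138, -0.876, 1.675]
ft_force: [0.2, 0.6, -2.4]
opening: 0.526
finger_force: 62.3
t 12.32 p [0.4916 0.0252 0.151 ] rpy [179.8 -50.2  96. ] q [-0.54  0.32  1.85  0.67  1.59 -0.84] F [ 0.2  0.6 -2.4] op 0.526 g 62.3
```

```bash
python3 -m inch '[0,0,0,0,10,0,0.75, 0,0,0,0,10,0,0.75, 0,0,0,0,10,0,0.75, 0,0,0,0,10,0,0.75, 0,0,0,0,0,0,0.75, 0,0,0,0,0,0,0.75]'; python3 -c "
from h import *; st()
R=Ro.from_euler('xyz',read_state()['ee_rot']).as_matrix(); print(R.round(3))
f=grab_frame('scene'); cv2.imwrite('pics/t1.png',f[60:360,140:500,::-1].repeat(2,0).repeat(2,1))"
```

```text
time_s: 13.08
tcp_pos: [0.4915, 0.0259, 0.1506]
ee_rot: [2.892, -1.567, 1.923]
ft_force: [-0.0, 0.1, -2.9]
opening: 0.532
finger_force: 62.4
t 13.07 p [0.4915 0.0259 0.1506] rpy [165.7 -89.8 110.2] q [-0.63  0.76  1.69  0.96  2.01 -1.03] F [-0.   0.1 -2.9] op 0.532 g 62.4
[[-0.001  0.995 -0.103]
 [ 0.004  0.103  0.995]
 [ 1.     0.001 -0.004]]
```

View pics/t1.png

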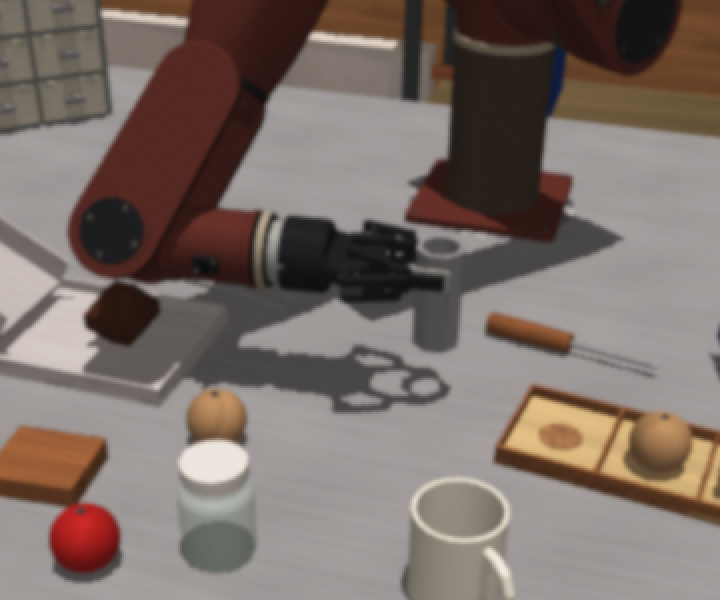

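The sleeve hangs upright, with its top opening at (440,245) in the crop. The wrist (115,230) is near the bin and its spare block, so before lowering I check the clearance.

```bash
python3 - <<'E'
from h import *
print("wrist disc (scene ray at z .15,.2)",ray("scene",(196,175),.15).round(3),ray("scene",(196,175),.2).round(3))
for n,p,z in(("octa2",(480,288),.05),("bin",(436,245),.022),("bin",(436,329),.022),("bin",(540,247),.022),("spanner",(415,355),.01),("spanner",(488,367),.01),("driver",(213,341),.02),("driver",(300,356),.02)): print(n,ray("top",p,z).round(3))
cv2.imwrite("pics/t2.png",grab_frame("top")[:,:,::-1])
E
```

```text
wrist disc (scene ray at z .15,.2) [ 0.511 -0.317  0.15 ] [ 0.601 -0.267  0.2  ]
octa2 [ 0.501 -0.32   0.05 ]
bin [ 0.597 -0.234  0.022]
bin [ 0.416 -0.23   0.022]
bin [ 0.594 -0.459  0.022]
spanner [ 0.36  -0.187  0.01 ]
spanner [ 0.337 -0.341  0.01 ]
driver [0.385 0.246 0.02 ]
driver [0.356 0.058 0.02 ]
```

View pics/t2.png

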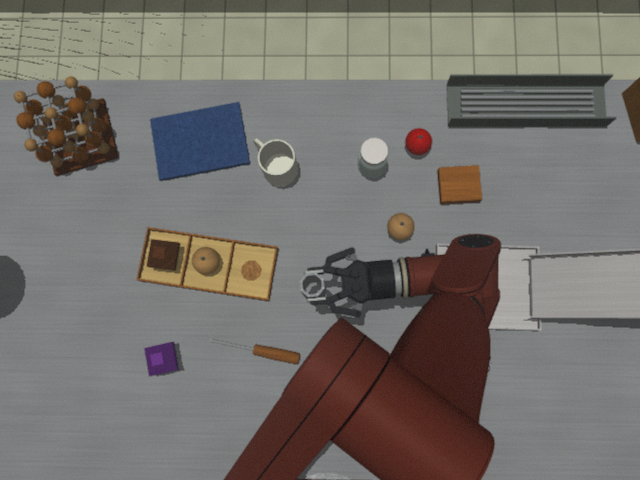

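The wrist would come down on the spare block at (0.50,-0.32). So I move the sleeve to about (0.62, 0.05) and swing the tool about the vertical, which brings the wrist to about (0.42,-0.17), clear of the bin.

```bash
python3 -m inch '[0,0.03,0.004,0,0,0,0.75, 0,0.04,0.004,0,0,0,0.75, 0,0.035,0.004,0,0,0,0.75, 0,0.025,0,0,0,0,0.75, 0,0,0,-10,0,0,0.75, 0,0,0,-10,0,0,0.75, 0,0,0,-10,0,0,0.75, 0,0,0,-10,0,0,0.75, 0,0,0,0,0,0,0.75, 0,0,0,0,0,0,0.75]'; python3 -c "
from h import *; st([.62,.05,.087])
R=Ro.from_euler('xyz',read_state()['ee_rot']).as_matrix(); print(R.round(3))
f=grab_frame('scene'); cv2.imwrite('pics/t3.png',f[60:360,140:500,::-1].repeat(2,0).repeat(2,1))"
```

```text
time_s: 14.42
tcp_pos: [0.6206, 0.0505, 0.1525]
ee_rot: [1.597, -1.565, 2.523]
ft_force: [-0.0, 0.5, -2.1]
opening: 0.524
finger_force: 62.5
t 14.43 p [0.6206 0.0505 0.1525] rpy [ 91.5 -89.7 144.5] q [-0.6   0.62  1.96  1.56  1.58 -1.02] F [-0.   0.5 -2.1] op 0.524 g 62.5
d_tool mm [-65.5  -0.6  -0.8]
[[-0.005  0.829  0.559]
 [ 0.003 -0.559  0.829]
 [ 1.     0.006 -0.   ]]
```

View pics/t3.png

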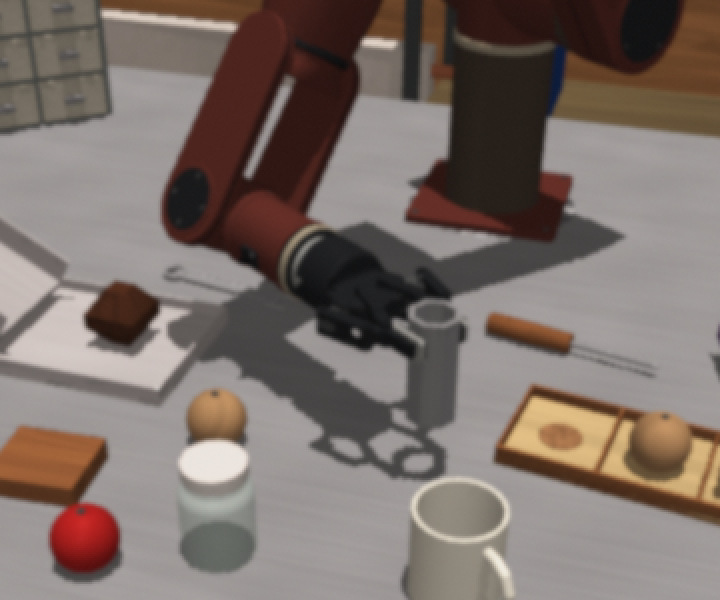

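```bash
python3 -m inch '[-0.015,0,0,0,0,0,0.75, -0.02,0,0,0,0,0,0.75, -0.015,0,0,0,0,0,0.75, -0.007,0,0,0,0,0,0.75, -0.004,0,0,0,0,0,0.75, -0.002,0,0,0,0,0,0.75, -0.001,0,0,0,0,0,0.75, 0,0,0,0,0,0,0.75]'; python3 -c "
from h import *; st()"
```

```text
time_s: 15.48
tcp_pos: [0.6193, 0.0512, 0.0866]
ee_rot: [1.453, -1.57, 2.664]
ft_force: [-0.0, 0.5, -2.3]
opening: 0.528
finger_force: 62.5
t 15.47 p [0.6193 0.0512 0.0866] rpy [ 83.2 -90.  152.6] q [-0.6   0.79  1.9   1.56  1.57 -1.12] F [-0.   0.5 -2.3] op 0.528 g 62.5
```

```bash
python3 -m inch '[-0.001,0,0,0,0,0,0.75, -0.0005,0,0,0,0,0,0.75, 0,0,0,0,0,0,0.75]'; python3 -m inch '[-0.0005,0,0,0,0,0,0.75, 0,0,0,0,0,0,0.75]'; python3 -c "
from h import *; st()"
```

```text
time_s: 15.85
tcp_pos: [0.6194, 0.0512, 0.086]
ee_rot: [0.489, -1.568, -2.655]
ft_force: [-1.3, 0.8, 5.8]
opening: 0.528
finger_force: 62.6
time_s: 16.1
tcp_pos: [0.6193, 0.0512, 0.086]
ee_rot: [0.433, -1.567, -2.598]
ft_force: [-3.4, -0.0, 7.4]
opening: 0.527
finger_force: 62.7
t 16.1 p [0.6193 0.0512 0.086 ] rpy [  24.8  -89.8 -148.9] q [-0.6   0.79  1.9   1.56  1.58 -1.12] F [-3.4 -0.   7.4] op 0.527 g 62.7
```

Contact shows as 7 N upward. I release it and lift straight up with the fingers open on both sides, since backing off would take the wrist towards the bin.

```bash
python3 -m inch '[0,0,0,0,0,0,0.42, 0,0,0,0,0,0,0.35, 0,0,0,0,0,0,0.2, 0,0,0,0,0,0,0, 0,0,0,0,0,0,0]'; python3 -c "
from h import *; st()
f=grab_frame('scene'); cv2.imwrite('pics/t4.png',f[180:330,290:440,::-1].repeat(3,0).repeat(3,1))"
```

```text
time_s: 16.73
tcp_pos: [0.6192, 0.0513, 0.0842]
ee_rot: [-2.309, -1.571, 0.142]
ft_force: [-0.8, 0.7, 0.4]
opening: 1.005
finger_force: 0.0
t 16.73 p [0.6192 0.0513 0.0842] rpy [-132.3  -90.     8.2] q [-0.6   0.79  1.9   1.56  1.57 -1.12] F [-0.8  0.7  0.4] op 1.005 g 0.0
```

View pics/t4.png

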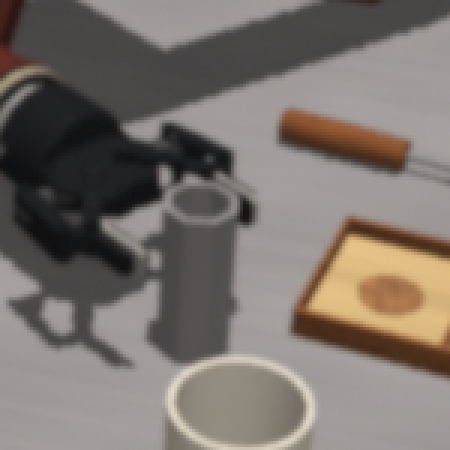

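The sleeve stands free at (200,270) in the crop, with the fingers open around it. I lift and swing the tool back to pointing down.

```bash
python3 -m inch '[0.015,0,0,0,0,0,0, 0.04,0,0,0,0,0,0, 0.05,0,0,0,0,0,0, 0,0,0,0,-10,0,0, 0,0,0,0,-10,0,0, 0,0,0,0,-10,0,0, 0,0,0,0,-10,0,0, 0,0,0,0,-10,0,0, 0,0,0,0,-10,0,0, 0,0,0,0,-10,0,0, 0,0,0,0,-10,0,0, 0,0,0,0,-10,0,0]'; python3 -m inch '[0,0,0,0,0,0,0]'
python3 - <<'E'
from h import *
st([.62,.05,.13],56)
f=grab_frame("top"); cv2.imwrite("pics/t5.png",f[:,:,::-1])
f2=grab_frame("scene"); cv2.imwrite("pics/t6.png",f2[180:330,290:440,::-1].repeat(3,0).repeat(3,1))
E
```

```text
time_s: 18.27
tcp_pos: [0.6194, 0.0511, 0.1905]
ee_rot: [3.139, 0.005, 0.974]
ft_force: [1.2, 0.2, -0.4]
opening: 1.0
finger_force: 0.0
time_s: 18.4
tcp_pos: [0.6199, 0.0537, 0.1891]
ee_rot: [-3.141, -0.001, 0.979]
ft_force: [-0.3, -0.6, -0.4]
opening: 1.0
finger_force: 0.0
t 18.4 p [0.6199 0.0537 0.1891] rpy [-180.    -0.    56.1] q [-0.04  0.26  1.6   0.    1.28  0.55] F [-0.3 -0.6 -0.4] op 1.0 g 0.0
d_tool mm [-3.1  2.2 59.1]
turn [-0.  -0.   0.1]
```

View pics/t6.png

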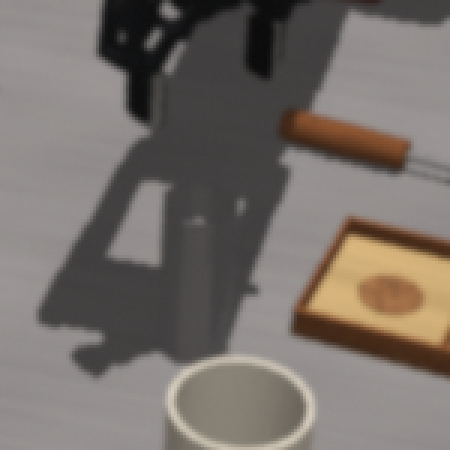

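```bash
python3 -c "
from h import *; print(ray('scene',(290+200/3,180+203/3),.11)); st([.6207,.0533,.085],56)"
python3 -m inch '[0,0.001,0.03,0,0,0,0, 0,0,0.03,0,0,0,0, 0,0,0.02,0,0,0,0, 0,0,0.015,0,0,0,0, 0,0,0.008,0,0,0,0, 0,0,0,0,0,0,0, 0,0,0,0,0,0,0.5, 0,0,0,0,0,0,0.75, 0,0,0,0,0,0,0.75, 0,0,0,0,0,0,0.75]' 50; python3 -c "from h import *; st()"
```

```text
[0.61913594 0.05404056 0.11      ]
t 18.5 p [0.6187 0.0519 0.1883] rpy [-1.799e+02 -1.000e-01  5.590e+01] q [-0.04  0.26  1.6   0.    1.28  0.55] F [ 0.2  0.2 -0.3] op 1.001 g 0.0
d_tool mm [  2.1   1.1 103.3]
turn [-0.1 -0.1 -0.1]
time_s: 19.75
tcp_pos: [0.6205, 0.0509, 0.0872]
ee_rot: [3.141, -0.001, 0.975]
ft_force: [-1.6, 0.8, 5.8]
opening: 0.532
finger_force: 53.2
t 19.75 p [0.6205 0.0509 0.0872] rpy [179.9  -0.   55.9] q [-0.04  0.38  1.66  0.    1.11  0.55] F [-1.6  0.8  5.8] op 0.532 g 53.2
```

```bash
python3 -m inch '[0,0,-0.01,0,0,0,0.75, 0,0,-0.03,0,0,0,0.75, 0,0,-0.02,0,0,0,0.75, 0.01,-0.025,0,0,0,0,0.75, 0.014,-0.036,0,0,0,0,0.75, 0.014,-0.036,0,0,0,0,0.75, 0.009,-0.0235,0,0,0,0,0.75, 0.0047,-0.012,0,0,0,0,0.75, 0,0,0,0,0,0,0.75, 0,0,0,0,0,0,0.75]'; python3 -c "from h import *; st([.5398,.1685,.0955],56)"
```

```text
time_s: 21.0
tcp_pos: [0.5398, 0.1673, 0.1462]
ee_rot: [3.141, 0.0, 0.975]
ft_force: [-0.5, -0.0, -2.6]
opening: 0.531
finger_force: 52.8
t 21.0 p [0.5398 0.1673 0.1462] rpy [180.    0.   55.8] q [ 0.16  0.18  1.78 -0.    1.18  0.76] F [-0.5 -0.  -2.6] op 0.531 g 52.8
d_tool mm [ 1.  -0.6 50.7]
turn [ 0.   0.  -0.2]
```

```bash
python3 -m inch '[0.001,0,0.012,0,0,0,0.75, 0,0,0.015,0,0,0,0.75, 0,0,0.010,0,0,0,0.75, 0,0,0.006,0,0,0,0.75, 0,0,0.003,0,0,0,0.75, 0,0,0.002,0,0,0,0.75, 0,0,0.001,0,0,0,0.75, 0,0,0,0,0,0,0.75]'; python3 -c "from h import *; st()"
```

```text
time_s: 22.0
tcp_pos: [0.5401, 0.1688, 0.0976]
ee_rot: [3.141, -0.0, 0.975]
ft_force: [0.5, 0.2, -1.7]
opening: 0.541
finger_force: 52.9
t 22.0 p [0.5401 0.1688 0.0976] rpy [180.   -0.   55.9] q [0.16 0.24 1.81 0.   1.09 0.76] F [ 0.5  0.2 -1.7] op 0.541 g 52.9
```

```bash
python3 -m inch '[0,0,0.001,0,0,0,0.75, 0,0,0.0007,0,0,0,0.75, 0,0,0,0,0,0,0.75]'; python3 -m inch '[0,0,0.0007,0,0,0,0.75, 0,0,0,0,0,0,0.75]'
```

```text
time_s: 22.38
tcp_pos: [0.5399, 0.1687, 0.0955]
ee_rot: [-3.142, 0.0, 0.975]
ft_force: [0.1, 1.0, -2.0]
opening: 0.534
finger_force: 52.9
time_s: 22.62
tcp_pos: [0.5401, 0.1688, 0.0953]
ee_rot: [3.141, -0.0, 0.975]
ft_force: [-1.5, 0.6, 1.1]
opening: 0.533
finger_force: 53.0
```

```bash
python3 -m inch '[0,0,0.0004,0,0,0,0.75, 0,0,0,0,0,0,0.42, 0,0,0,0,0,0,0.35, 0,0,0,0,0,0,0.2, 0,0,0,0,0,0,0, 0,0,-0.01,0,0,0,0, 0,0,-0.03,0,0,0,0, 0,0,-0.05,0,0,0,0, 0,0,-0.05,0,0,0,0, 0,0.03,-0.03,0,0,0,0, 0,0,0,0,0,0,0, 0,0,0,0,0,0,0]'; python3 - <<'E'
from h import *
st()
a=grab_frame("scene")[200:340,220:580,::-1].repeat(2,0).repeat(2,1); b=grab_frame("top")[140:300,130:490,::-1].repeat(2,0).repeat(2,1)
cv2.imwrite("pics/end.png",np.vstack([a,b]))
E
```

```text
time_s: 24.12
tcp_pos: [0.5641, 0.1519, 0.2639]
ee_rot: [-3.14, 0.001, 0.975]
ft_force: [-1.4, -0.7, 0.1]
opening: 0.998
finger_force: 0.0
t 24.12 p [0.5641 0.1519 0.2639] rpy [-179.9    0.    55.8] q [0.13 0.12 1.62 0.   1.41 0.72] F [-1.4 -0.7  0.1] op 0.998 g 0.0
```

View pics/end.png

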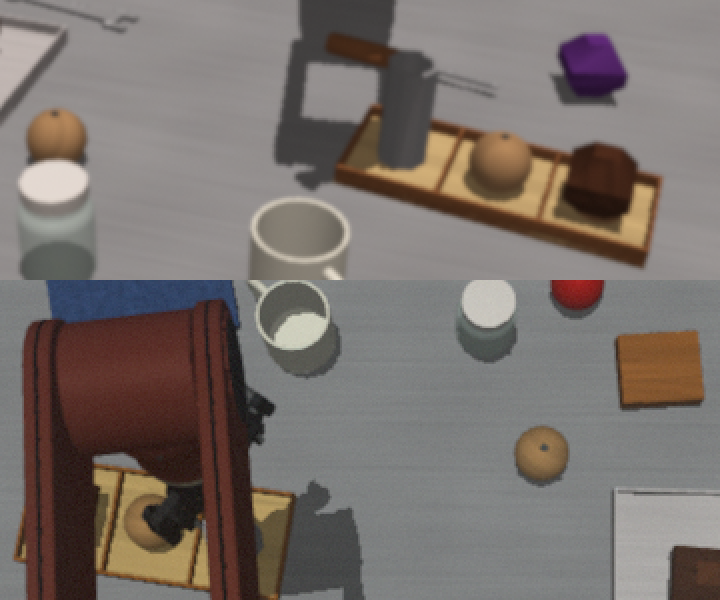

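The sleeve stands on end in cell0 (405,110), the ball sits in cell1 (500,160) and the block in cell2 (600,180). The gripper is clear of everything and the other items in view look undisturbed, so I hand in.

```bash
python3 -c "from rig import *; print(sign_off())"
```

```text
the job is handed in; nothing more can be done
None
```

The job is handed in: the tray holds the original ball (middle), the octahedron block (+y end) and the sleeve standing on end (-y end, stood up and released on the bench first), with the spare pieces left alone, at about 24 s of the 72 s allowed.

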